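# Swap the worn cutter's tube in the hand-cranked tool magazine

## Robot

A 6-joint arm with a two-finger parallel gripper is mounted at the origin on the work surface; the furniture and walls round the work are solid. World frame = base frame: x ahead of the robot, y to its left, z up, the work surface at z = 0. Lengths are in m, angles in rad, forces in N, time in s.
With the tool pointing down it reaches from about 0.2 to 0.875 m from the base axis. Payload 3.4 kg.
Tool frame: the origin (TCP) lies between the finger pads; the fingertips stand 25 mm ahead of it and the grasp point (between the pads) lies 6 mm ahead of it (r.nose_length is the z of the fingertips in the tool frame, in m); z points along the fingers, x is the direction in which the jaws open and shut, and the axes are right-handed (so a half turn about z gives the same grasp; the last joint's range is limited). The gripper opens to 94 mm and grips with 3 to 60 N. Pads are 16 mm wide; open, the fingers measure 119 mm over their backs; the gripper's body (75 mm by 177 mm) begins 78 mm behind the grasp point.
Start: joints at [1.062, 0.276, 1.505, -0, 1.361, -0.121], TCP at [0.217, 0.532, 0.23] pointing down, gripper open.
Joint ranges: [-2.89, 2.89], [-0.75, 2.08], [0.22, 2.7], [-1.18, 4.32], [0.11, 2.71], [-2.7, 2.7]. Speed limits (rad/s): [2.57, 2.57, 3.14, 3.14, 3.14, 3.14].

## Interface

Orientations are given as a unit quaternion [w, x, y, z].
In Python, from plant import r, gripper_to, inverse_kinematics, vision, models, telemetry gives the robot as it stands. Calls block until the motion is done:
- r.move_to(position, orientation): joint-space move of the TCP to a pose.
- r.move_l(position, rot=None, vel=0.15, guard=None): straight line of the TCP; rot=None keeps the orientation; vel is the mean speed in m/s. With guard (N) it stops when the force on the tool has changed by that much, and returns True; else False.
- r.movej(angles): joint-space move.
- gripper_to(opening, f_grip=None): finger opening in m; f_grip is the grip in N (None keeps the last); returns when the fingers have stopped.
- r.hold(seconds).
- inverse_kinematics(position, orientation): joint angles nearest the present ones, or None.
- vision.snapshot(name): name is "side" or "top"; returns the picture (400x640x3 uint8, red, green, blue); there is no depth.
- vision.get_calibration(name): a dict with "fx", "fy", "cx", "cy" (pixels), "position" and "orientation" of the camera in the world. Camera axes: x right, y down, z forward; pixel columns grow to the right and rows downward; lengths in m; the calibration is good to about 2 mm. A picture is of the moment at which its call begins. get_calibration takes no time and is no camera call.
A pose or a line that the arm cannot do raises r.PlanningError and nothing moves.
- r.sign_off(): hands the job in, once; it reports no verdict.
Trained networks look in the newest picture that a camera, given by its name, has taken for a name from the list of things; names that differ only in an ending like _2 or _b are one class to them, and where a whole thing is asked for, a point or a joint stands for the part that bears it (a point fixed in the world has none). Each returns a list of dicts, best first, with "score" (0 to 1); they miss things now and then, are a little off and sometimes report something else, mostly with a low value. They report only what shows in the picture. A call takes as long as a camera call.
- models.boxes_of(thing, camera): "at" ([x, y, z] in m, in world coordinates, good to about 4 mm: the middle of the surface that is visible of it).
- models.regions_of(thing, camera): "pixels" (400x640 bool, what is visible of it).
- models.mark_of(thing, camera): "at" ([x, y, z] in m, in world coordinates, good to about 4 mm: a listed point, or the origin of a listed thing).
Readings, each from a call of its own:
- telemetry.current_t(): time.
- telemetry.current_joints(): joint angles.
- telemetry.current_dq(): joint speeds.
- telemetry.current_joint_efforts(): joint torques, N m.
- telemetry.current_ee_pos(): TCP position.
- telemetry.current_tool_rot(): TCP orientation.
- telemetry.current_wrist_force(): force on the tool from outside, world axes, zero at the start.
- telemetry.current_torque(): the same for the moment, N m.
- telemetry.current_opening(): finger opening in m.
Only numpy, scipy, OpenCV 4.12 (cv2) and the standard library are available. Lean on these libraries where they do the work, as an engineer would, in place of code of your own. Each camera call takes 0.05 s, during which the arm holds its last target. There are 200 camera calls.

## Task

Crank the handwheel of the tool magazine until the pocket with the red-capped tube (the worn cutter) stands in the middle of the loading window, in line with the white index mark. Lift that tube out and stand it right down in the free hole of the black bench rack, then stand the green-capped tube (the reground cutter) from the rack right down in the pocket the red one came from, leaving it in the middle of the window. Leave all the other tubes in their places and disturb nothing else on the bench.

Things in the scene. Friction and masses are not known exactly. Their poses are not given: they have to be found in the camera images.
- magazine: fixed drum magazine in a clear case, 216 x 216 mm, lid top 163 mm up. Origin: on the vertical drum axis at bench level; x to the rear, y left seen from the front, z up. Five grey pockets on a 72 mm radius, 72 degrees apart; one is exactly in the window when joint crank is 0. Pockets 27 mm wide, mouth 76 mm up, floor 34 mm up; seated tubes' tops 154 mm up, below the lid
- window (a point): centre of a tube seated exactly at the loading window: 72 mm from the drum axis toward -x of magazine, 94 mm up, in line with the white index mark on the sill. The window is 104 mm wide, cut from the front (-x) panel above a 61 mm high sill and from the lid, from the front edge to 30 mm before the drum axis; only there can a tube be gripped and lifted out
- crank (a joint): handwheel angle (rad), 0 at the start, positive anticlockwise from above, turns several times either way. It drives the drum by 5:1 gears in the opposite sense: one full turn (6.283) turns the drum by one pocket (72 degrees). It stays where it is left and takes 2 to 5 N at the handle
- handle (a point): centre of the black upright crank handle, 18 mm thick, 48 mm long, 218 mm above the bench; it spins freely on its pin, so it can be held without turning the gripper. It stands on the black handwheel (93 mm across, rim top 190 mm up) 40 mm from the wheel's vertical axis, which lies at x +72, y -72 mm in the magazine's frame. Starts toward the magazine's +x
- worn_tube_mid (a point): upright round plastic tube, 24 mm thick, 120 mm long, 80 to 170 g, foot tapered to 17 mm over the last 7 mm, red cap 26 mm thick on the top 24 mm; point at its centre, 60 mm above its foot; grasp it by the cap. Starts in a magazine pocket, one or two pockets either side of the window
- fresh_tube_mid (a point): upright round plastic tube, 24 mm thick, 120 mm long, 80 to 170 g, foot tapered to 17 mm over the last 7 mm, green cap 26 mm thick on the top 24 mm; point at its centre, 60 mm above its foot; grasp it by the cap. Starts in the bench rack
- rack: fixed black plastic block, 222 x 54 x 80 mm with its aluminium end plates, beside the magazine, with four tube holes in a row, 54 mm apart; one is free. Origin: centre of its underside; x along the row. Holes 27 mm wide, 45 mm deep; a seated tube's centre is 95 mm above the bench, its top 155 mm
- hole0 (a point): centre of the mouth of a rack hole, 80 mm above the bench (-81 mm along the rack's x)
- hole1 (a point): centre of the mouth of a rack hole, 80 mm above the bench (-27 mm along the rack's x)
- hole2 (a point): centre of the mouth of a rack hole, 80 mm above the bench (27 mm along the rack's x)
- hole3 (a point): centre of the mouth of a rack hole, 80 mm above the bench (81 mm along the rack's x)
- plain_a_mid (a point): centre of a blue-capped tube of the same size in the magazine; stays in its pocket
- plain_b_mid (a point): centre of a white-capped tube of the same size in the magazine; stays in its pocket
- plain_c_mid (a point): centre of a blue-capped tube of the same size in the magazine; stays in its pocket
- plain_d_mid (a point): centre of a white-capped tube of the same size in the magazine; stays in its pocket
- plain_f_mid (a point): centre of a white-capped tube of the same size in the bench rack; stays where it is
- plain_g_mid (a point): centre of a blue-capped tube of the same size in the bench rack; stays where it is
- drill_chuck: grey steel drill chuck standing on its back, 54 mm wide, 82 mm high; origin at the centre of its underside; bystander
- screwdriver: screwdriver with orange handle lying on the bench, 29 x 212 x 29 mm along its y; origin at the centre of its underside; bystander
- wheel_axis (a point): point on the handwheel's vertical axis at the height of the handle's centre, 218 mm above the bench (fixed to the case)

How it is judged:
On the way, in this order (a step that is already met when the one before it is completed fails the run):
1. the red-capped tube, still seated in its pocket, stands in the middle of the loading window with the handwheel at rest (horizontal distance between worn_tube_mid and window below 0.007 m and height (world z) of worn_tube_mid below 0.099 m and velocity of joint crank between -0.2 and 0.2 rad/s), for 0.2 s.
2. the red-capped tube stands right down in a hole of the bench rack ((horizontal distance between worn_tube_mid and hole0 below 0.006 m or horizontal distance between worn_tube_mid and hole1 below 0.006 m or horizontal distance between worn_tube_mid and hole2 below 0.006 m or horizontal distance between worn_tube_mid and hole3 below 0.006 m) and height (world z) of worn_tube_mid below 0.099 m and angle between worn_tube_mid's own z axis and vertical below 0.12 rad), for 0.2 s.
At the end, for the whole second after the job is handed in: green tube down in the pocket at the window (8 mm sideways, 5 mm in height, 7 degrees), red tube down in a rack hole (6 mm, 4 mm, 7 degrees), handwheel at rest, other magazine tubes down in their pockets (6 mm), other rack tubes in place (12 mm) (all of step 2 and horizontal distance between fresh_tube_mid and window below 0.008 m and height (world z) of fresh_tube_mid below 0.099 m and angle between fresh_tube_mid's own z axis and vertical below 0.12 rad and velocity of joint crank between -0.1 and 0.1 rad/s and height (world z) of each of plain_a_mid, plain_b_mid, plain_c_mid, plain_d_mid below 0.1 m and distance of each of plain_f_mid, plain_g_mid from where it was at the start of the episode below 0.012 m); the robot touches nothing.
It fails at once if another tube of the magazine is lifted more than 20 mm (height (world z) of any of plain_a_mid, plain_b_mid, plain_c_mid, plain_d_mid above 0.114 m).
It fails at once if another tube of the bench rack is moved by more than 25 mm (distance of any of plain_f_mid, plain_g_mid from where it was at the start of the episode above 0.025 m).
It fails at once if the drill chuck or the screwdriver is moved by more than 30 mm (distance of any of drill_chuck, screwdriver from where it was at the start of the episode above 0.03 m).
It also fails if it takes over 67 s, if anything falls off the work surface, if the arm or the gripper's body presses on something with over 40 N, if the wrist force passes 120 N, or if a joint passes its speed limit or range.

## Working session

There is one attempt and no reset: what is moved stays moved. The work goes in short steps, each a Python script; the robot and the scene stay as the last script left them, time stands still between calls to the robot, and variables do not carry over. Pictures are saved under pics/ and viewed, about 8 in all and at most 12, crops included, and the job is handed in when it is done.

```bash
ls; mkdir -p pics; python3 - <<'E'
from plant import r, vision, models, telemetry
import cv2, numpy as np
np.set_printoptions(precision=4,suppress=True)
for c in ("top","side"):
    im=vision.snapshot(c); cv2.imwrite(f"pics/a_{c}.png",im[:,:,::-1])
    k=vision.get_calibration(c); print(c,k)
    for n in ["magazine","window","handle","wheel_axis","worn_tube_mid","fresh_tube_mid","rack","hole0","hole1","hole2","hole3","plain_a_mid","plain_b_mid","plain_f_mid","plain_g_mid","drill_chuck","screwdriver"]:
        print(n,[(np.round(d["at"],4).tolist(),round(d["score"],2)) for d in models.mark_of(n,c)[:4]])
print(telemetry.current_t(),telemetry.current_tool_rot())
E
```

```text
pics
top {'fx': 491.9348880827377, 'fy': 491.9348880827377, 'cx': 314.36341633337315, 'cy': 193.27568380673094, 'position': array([ 0.4126, -0.1067,  1.2342]), 'orientation': array([ 0.0346, -0.7035,  0.7093, -0.0282])}
magazine [([0.5556, -0.109, -0.0001], 0.58)]
window [([0.4875, -0.0745, 0.0976], 0.85)]
handle [([0.6254, -0.2219, 0.2168], 0.52)]
wheel_axis [([0.5853, -0.2017, 0.2182], 0.6)]
worn_tube_mid []
fresh_tube_mid [([0.4902, -0.0778, 0.097], 0.6), ([0.4, -0.2114, 0.0968], 0.53)]
rack [([0.4689, -0.2459, -0.0031], 0.77), ([0.5486, -0.2766, 0.0824], 0.59)]
hole0 [([0.4464, -0.238, 0.0827], 0.86), ([0.3981, -0.2085, 0.0781], 0.84), ([0.5443, -0.277, 0.0799], 0.81), ([0.4931, -0.2592, 0.0846], 0.65)]
hole1 [([0.4464, -0.238, 0.0827], 0.86), ([0.3981, -0.2085, 0.0781], 0.84), ([0.5443, -0.277, 0.0799], 0.81), ([0.4931, -0.2592, 0.0846], 0.65)]
hole2 [([0.4464, -0.238, 0.0827], 0.86), ([0.3981, -0.2085, 0.0781], 0.84), ([0.5443, -0.277, 0.0799], 0.81), ([0.4931, -0.2592, 0.0846], 0.65)]
hole3 [([0.4464, -0.238, 0.0827], 0.86), ([0.3981, -0.2085, 0.0781], 0.84), ([0.5443, -0.277,
[... 1074 characters left out ...]
0.2567, 0.0813], 0.93), ([0.3959, -0.2155, 0.0757], 0.7), ([0.445, -0.2325, 0.0809], 0.67)]
hole2 [([0.5491, -0.2745, 0.0798], 0.96), ([0.493, -0.2567, 0.0813], 0.93), ([0.3959, -0.2155, 0.0757], 0.7), ([0.445, -0.2325, 0.0809], 0.67)]
hole3 [([0.5491, -0.2745, 0.0798], 0.96), ([0.493, -0.2567, 0.0813], 0.93), ([0.3959, -0.2155, 0.0757], 0.7), ([0.445, -0.2325, 0.0809], 0.67)]
plain_a_mid [([0.395, -0.2151, 0.0804], 0.64), ([0.488, -0.0779, 0.0924], 0.6)]
plain_b_mid []
plain_f_mid [([0.5462, -0.2777, 0.0952], 0.59)]
plain_g_mid [([0.4967, -0.2563, 0.0889], 0.66)]
drill_chuck [([0.3971, -0.0739, 0.0024], 0.56)]
screwdriver [([0.3918, 0.0713, 0.0], 0.74)]
1.8 [-0.      0.8301  0.5576  0.0001]
```

View pics/a_top.png

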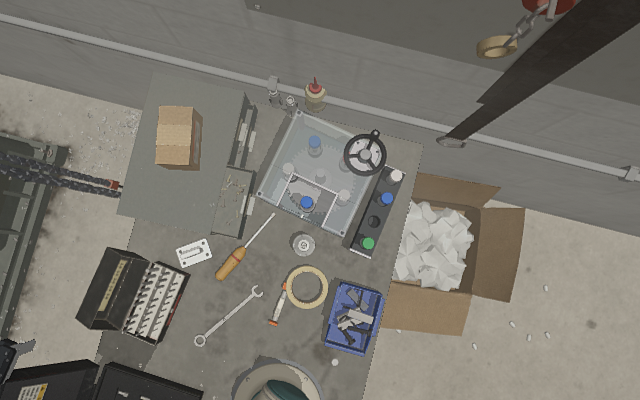

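View pics/a_side.png

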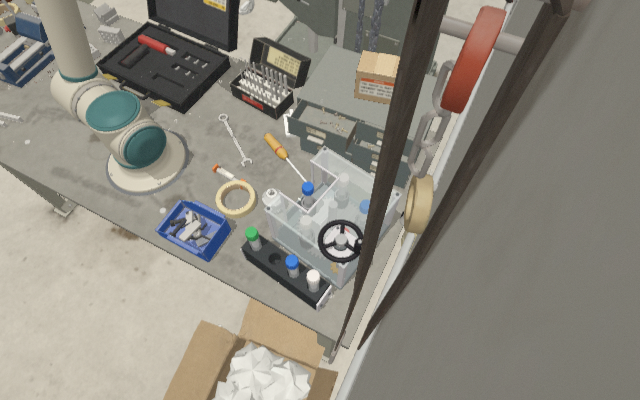

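The top view shows a blue cap in the window (306,201), blue (314,142) and white (288,170), (344,195) in other pockets. The red tube isn't visible, so it must be under the handwheel (365,153), at −36° in the magazine frame. That means two anticlockwise turns bring it to the window. The rack runs green (368,243), free hole (374,222), blue (387,199), white (396,176). In the side view, dark beams and a hook (420,205) hang in front of the camera, so I'll work out where they are.

```bash
cat > h.py <<'E'
import numpy as np, cv2
from scipy.spatial.transform import Rotation as R
from scipy.optimize import least_squares
from plant import r, gripper_to, inverse_kinematics, vision, models, telemetry
np.set_printoptions(precision=4,suppress=True)
def ray(c,px):
    k=vision.get_calibration(c); q=k["orientation"]
    d=R.from_quat([q[1],q[2],q[3],q[0]]).apply([(px[0]-k["cx"])/k["fx"],(px[1]-k["cy"])/k["fy"],1])
    return np.array(k["position"]),d/np.linalg.norm(d)
def at_z(c,px,z):
    p,d=ray(c,px); return p+d*(z-p[2])/d[2]
def tri(p1,p2):
    (a,u),(b,v)=ray("top",p1),ray("side",p2)
    s=np.linalg.lstsq(np.c_[u,-v],b-a,rcond=None)[0]
    return (a+u*s[0]+b+v*s[1])/2, np.linalg.norm(a+u*s[0]-b-v*s[1])
def proj(c,P):
    k=vision.get_calibration(c); q=k["orientation"]
    v=R.from_quat([q[1],q[2],q[3],q[0]]).inv().apply(np.array(P)-k["position"])
    return np.array([k["fx"]*v[0]/v[2]+k["cx"],k["fy"]*v[1]/v[2]+k["cy"]])
def blobs(im,hue,thr=90):
    h=cv2.cvtColor(im,cv2.COLOR_RGB2HSV)
    m=((h[...,0]>=hue[0])&(h[...,0]<=hue[1])&(h[...,1]>thr)&(h[...,2]>50)).astype(np.uint8)
    n,_,s,c=cv2.connectedComponentsWithStats(m)
    return [(c[i].round(1).tolist(),int(s[i,4])) for i in range(1,n) if s[i,4]>15]
E
python3 - <<'E'
from h import *
print("hook",tri((495,45),(420,205)))
print("wallclamp/bottle?", at_z("top",(315,90),.1), at_z("top",(425,145),0.), at_z("top",(440,140),0))
names=["window","handle","wheel_axis","rack"]+["hole0"]
H=np.array([[.3975,-.212],[.4457,-.235],[.493,-.258],[.5467,-.276]])
M=[];K=[]
L={"window":(-.072,0),"wheel_axis":(.072,-.072),"handle":(.112,-.072),"magazine":(0,0)}
exp={"window":(.488,-.078),"wheel_axis":(.588,-.204),"handle":(.625,-.222),"magazine":(.5556,-.109)}
for rep in range(3):
  for c in("top","side"):
    im=vision.snapshot(c)
    for n in L:
        for d in models.mark_of(n,c)[:3]:
            e=np.array(d["at"][:2])
            if np.linalg.norm(e-exp[n])<.015: M.append((n,L[n],e,c))
    for d in models.mark_of("hole0",c)[:6]:
        e=np.array(d["at"][:2]); i=np.argmin(np.linalg.norm(H-e,axis=1))
        if np.linalg.norm(H[i]-e)<.015: K.append((i,(-.081+.054*i,0),e,c))
    for nm,hue in(("blue",(105,125)),("green",(45,85))):
        for p,a in blobs(im,hue):
            w=at_z(c,p,.147)
            if rep==0 and .35<w[0]<.75 and -.4<w[1]<.1: print(c,nm,p,a,w)
def fit(S):
    l=np.array([m[1] for m in S]);e=np.array([m[2] for m in S])
    f=lambda x:(l@np.array([[np.cos(x[2]),np.sin(x[2])],[-np.sin(x[2]),np.cos(x[2])]])+x[:2]-e).ravel()
    s=least_squares(f,[.5,-.15,-.4],loss="soft_l1",f_scale=.004); 
    return s.x,f(s.x).reshape(-1,2)
for S in(M,K,[m for m in M if m[3]=="top"],[m for m in M if m[3]=="side"],[m for m in K if m[3]=="top"],[m for m in K if m[3]=="side"]):
    x,res=fit(S);print(len(S),x,np.degrees(x[2]),res.std(0))
for n in L: print(n,[ (m[3],np.round(m[2],4).tolist()) for m in M if m[0]==n])
E
```

```text
hook (array([ 0.6601, -0.3394,  0.6075]), np.float64(0.0024585506105607546))
wallclamp/bottle? [ 0.7583 -0.1001  0.1   ] [ 0.6431 -0.3773  0.    ] [ 0.6556 -0.4157  0.    ]
top blue [386.3, 197.8] 124 [ 0.4981 -0.2563  0.147 ]
top blue [306.2, 201.8] 114 [ 0.4907 -0.0789  0.147 ]
top green [367.7, 242.7] 118 [ 0.3995 -0.2135  0.147 ]
side blue [307.4, 188.2] 144 [ 0.4907 -0.0815  0.147 ]
side blue [364.8, 204.3] 50 [ 0.6236 -0.0955  0.147 ]
side blue [291.5, 261.6] 177 [ 0.4976 -0.2575  0.147 ]
side green [251.4, 233.5] 150 [ 0.3992 -0.2147  0.147 ]
20 [ 0.5541 -0.1099 -0.4417] -25.305280722376665 [0.0014 0.0024]
25 [ 0.4716 -0.2459 -0.3952] -22.643526801308077 [0.0018 0.0025]
12 [ 0.5543 -0.1093 -0.4482] -25.67723232690278 [0.0016 0.0026]
8 [ 0.5538 -0.1108 -0.4332] -24.822787386988207 [0.0011 0.0013]
13 [ 0.4713 -0.2458 -0.41  ] -23.492584758605787 [0.0016 0.003 ]
12 [ 0.472  -0.2457 -0.3824] -21.910189895300856 [0.0019 0.0014]
window [('top', [0.4901, -0.0795]), ('side', [0.4886, -0.0825]), ('top', [0.4906, -0.0783]), ('side', [0.4894, -0.0807]), ('top', [0.4901, -0.078]), ('side', [0.4893, -0.0813])]
wheel_axis [('top', [0.5872, -0.2041]), ('side', [0.5888, -0.2071]), ('top', [0.5843, -0.2016]), ('side', [0.5887, -0.2064]), ('top', [0.5881, -0.2011]), ('side', [0.5905, -0.2035])]
handle [('top', [0.6243, -0.225]), ('side', [0.6238, -0.2234]), ('top', [0.6264, -0.2228]), ('side', [0.6234, -0.222]), ('top', [0.6253, -0.2264])]
magazine [('top', [0.5542, -0.1126]), ('top', [0.5537, -0.1055]), ('top', [0.5515, -0.1102])]
```

```bash
python3 - <<'E'
from h import *
for a,b in(((450,140),(345,350)),((480,105),(400,130)),((480,105),(345,340)),((520,10),(460,0))): print(tri(a,b))
yaw=-.4417; phi=yaw+np.pi/2
W=np.array([.5881,-.2042]); W2=np.array([.5541,-.1099])+[.072*np.cos(yaw)+.072*np.sin(yaw),.072*np.sin(yaw)-.072*np.cos(yaw)]; print("wheel",W,W2)
q=[0,np.cos(phi/2),np.sin(phi/2),0]
for p in([.624,-.2223,.33],[.624,-.2223,.224],[.55,-.187,.224],[.489,-.079,.3],[.447,-.2355,.3]): print(inverse_kinematics(p,q))
print(telemetry.current_opening())
E
```

```text
(array([ 0.6307, -0.4014,  0.1417]), np.float64(0.006940936545503939))
(array([ 0.6022, -0.3031,  0.6417]), np.float64(0.05854887863215325))
(array([ 0.6378, -0.4094,  0.3483]), np.float64(0.02924065377031639))
(array([ 0.638 , -0.3077,  0.7634]), np.float64(0.005619736333621217))
wheel [ 0.5881 -0.2042] [ 0.5884 -0.2058]
[-0.4472  0.381   1.1085 -0.      1.6521 -1.5763]
[-0.4472  0.4117  1.3137 -0.      1.4161 -1.5763]
[-0.4475  0.2884  1.5032 -0.      1.35   -1.5766]
[-0.3007  0.1212  1.5361 -0.      1.4843 -1.4298]
[-0.6227  0.1368  1.5175 -0.      1.4874 -1.7518]
0.09386381448499999
```

```bash
python3 - <<'E'
import cv2
a=cv2.imread("pics/a_top.png")[100:260,240:440]; b=cv2.imread("pics/a_side.png")[130:310,230:430]
a=cv2.resize(a,(800,640));b=cv2.resize(b,(800,720))
cv2.imwrite("pics/b.png",cv2.resize(cv2.hconcat([a[:640],b[:640]]),(800,320)))
E
```

```text
(no output)
```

View pics/b.png

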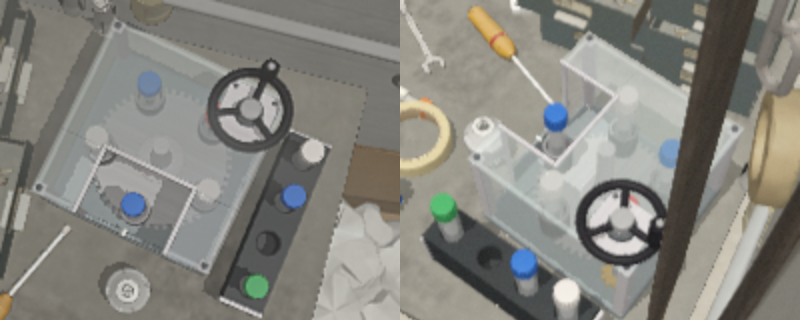

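The crop shows a bit of red at the left edge of the wheel (crop pixel 208,125), so the red tube is at −36° as I assumed. Next I'll go to the handle and crank two turns anticlockwise.

```bash
cat >> h.py <<'E'
YAW=-.4417; PHI=YAW+np.pi/2; Q=[0,np.cos(PHI/2),np.sin(PHI/2),0]
WH=np.array([.5883,-.2050])
def wp(a,z,rad=.04): return [WH[0]+rad*np.cos(YAW+a),WH[1]+rad*np.sin(YAW+a),z]
E
python3 - <<'E'
from h import *
p=telemetry.current_ee_pos(); r.move_l([p[0],p[1],.34],vel=.3)
r.move_to(wp(0,.34),Q)
gripper_to(.05,20)
print(r.move_l(wp(0,.228),vel=.12,guard=8), telemetry.current_ee_pos(),telemetry.current_wrist_force())
gripper_to(.0,15)
print(telemetry.current_opening(),telemetry.current_wrist_force(),telemetry.current_t())
# short test arc
for i in range(1,4):
    print(r.move_l(wp(i*np.pi/8,.228),vel=.1,guard=25),telemetry.current_wrist_force())
print(telemetry.current_t())
im=vision.snapshot("top");cv2.imwrite("pics/c.png",cv2.resize(im[90:290,230:480,::-1],(750,600)))
for d in models.mark_of("handle","top"): print(d["at"],d["score"])
E
```

```text
False [ 0.625  -0.2223  0.2289] [0.7921 0.4353 0.3384]
0.018108918719151258 [-0.7972 -1.8157  1.594 ] 9.6333
False [-2.3916  2.2908  2.9525]
False [-4.6435  0.3018  4.6417]
False [-4.6591 -1.6045  4.1647]
10.5583
[0.3986, -0.2133, 0.0995] 0.52
[0.4954, -0.2548, 0.0832] 0.5
```

View pics/c.png

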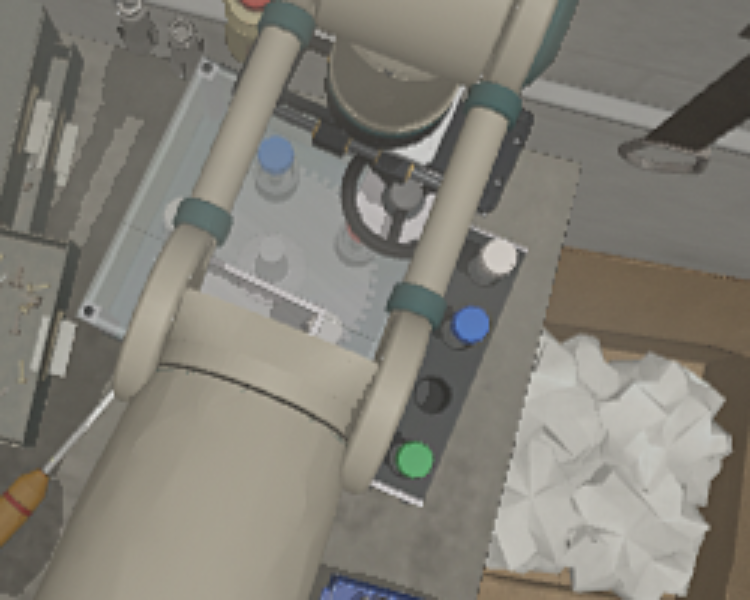

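The jaws hold the handle, the wheel turns with it, and the red tube (crop 355,240) has moved clockwise toward the window. I'll finish the two turns.

```bash
python3 - <<'E'
from h import *
fm=0
for i in range(4,33):
    if r.move_l(wp(i*np.pi/8,.228),vel=.1,guard=30): print("guard",i,telemetry.current_wrist_force()); break
    fm=max(fm,np.linalg.norm(telemetry.current_wrist_force()))
print(fm,telemetry.current_wrist_force(),telemetry.current_ee_pos(),telemetry.current_t())
gripper_to(.05)
r.move_l(wp(0,.34),vel=.25)
# shift left/back clear of the window view: over rack side, high
r.move_to([.3,-.38,.36],Q)
print(telemetry.current_t())
for c in("top","side"):
    im=vision.snapshot(c);cv2.imwrite(f"pics/d_{c}.png",im[:,:,::-1])
    print(c,"red",[(p,a,at_z(c,p,.147)) for p,a in blobs(im,(0,6))+blobs(im,(174,180))if .4<at_z(c,p,.147)[0]<.65 and abs(at_z(c,p,.147)[1]+.1)<.15],
     "green",[(p,a,at_z(c,p,.147)) for p,a in blobs(im,(45,85)) if a<300])
    for n in("worn_tube_mid","window","handle"): print(n,[(np.round(d["at"],4).tolist(),round(d["score"],2)) for d in models.mark_of(n,c)[:2]])
a=cv2.imread("pics/d_top.png")[100:260,240:440]; b=cv2.imread("pics/d_side.png")[130:290,230:430]
cv2.imwrite("pics/d.png",cv2.resize(cv2.hconcat([a,b]),(800,320)))
E
```

```text
9.098594916153584 [1.8839 0.3511 5.1267] [ 0.6254 -0.22    0.2282] 19.6
22.2417
top red [([305.6, 201.4], 119, array([ 0.4916, -0.0776,  0.147 ]))] green [([367.7, 242.7], 118, array([ 0.3995, -0.2135,  0.147 ]))]
worn_tube_mid [([0.4889, -0.0792, 0.0895], 0.62), ([0.4965, -0.2579, 0.0819], 0.37)]
window [([0.49, -0.0795, 0.0963], 0.95)]
handle [([0.6283, -0.2189, 0.2205], 0.67)]
side red [([307.6, 187.9], 148, array([ 0.4909, -0.0807,  0.147 ]))] green [([251.3, 233.6], 147, array([ 0.3991, -0.215 ,  0.147 ]))]
worn_tube_mid [([0.4881, -0.0767, 0.0897], 0.82), ([0.5901, -0.2081, 0.2183], 0.17)]
window [([0.4888, -0.0823, 0.0905], 0.68)]
handle [([0.6275, -0.2204, 0.2189], 0.6)]
```

View pics/d.png

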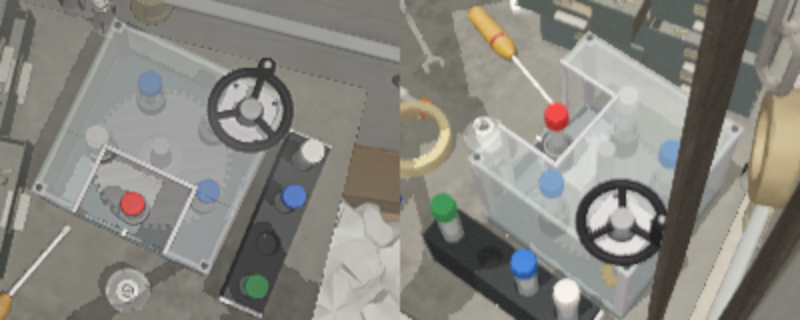

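Red now stands in the window (crop 132,203), within about 1.5 mm of where the blue one was, and the handle is back at its start position. Next I'll grasp the red tube and move it to the free hole.

```bash
python3 - <<'E'
from h import *
X=[.4896,-.0792]
r.move_to(X+[.30],Q)
print(r.move_l(X+[.148],vel=.12,guard=10))
gripper_to(0,25)
print("open",telemetry.current_opening(),telemetry.current_wrist_force(),telemetry.current_ee_pos())
f0=telemetry.current_wrist_force()
print(r.move_l(X+[.32],vel=.12,guard=25)); print(telemetry.current_wrist_force()-f0,telemetry.current_opening())
Hh=[.4470,-.2352]
r.move_l(Hh+[.32],vel=.2)
r.move_l(Hh+[.20],vel=.15)
im=vision.snapshot("side");cv2.imwrite("pics/e.png",cv2.resize(im[130:310,190:430,::-1],(800,600)))
print("t",telemetry.current_t())
E
```

```text
False
open 0.02540417022355872 [-0.1464  0.7884  1.4848] [ 0.4898 -0.0791  0.1482]
False
[ 0.5702 -1.1844 -3.5116] 0.025590723669880144
t 29.4583
```

View pics/e.png

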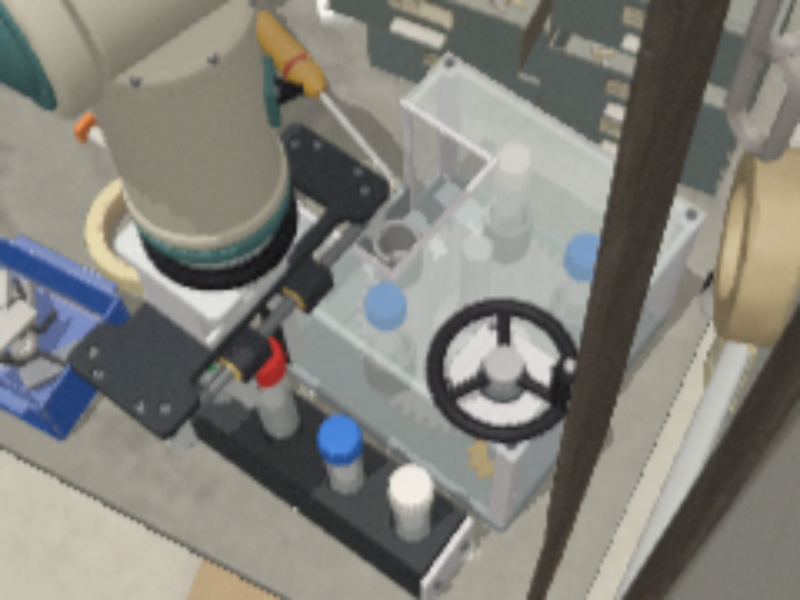

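The red tube hangs upright in the grip, its foot at about crop (282,430) over the free hole and still just above the rack. Lowering it with a guard.

```bash
python3 - <<'E'
from h import *
g=r.move_l([.4470,-.2352,.149],vel=.05,guard=8)
print(g,telemetry.current_ee_pos(),telemetry.current_wrist_force(),telemetry.current_torque(),telemetry.current_t())
E
```

```text
False [ 0.447  -0.2351  0.1493] [-1.4226  0.5714  1.04  ] [ 0.1805  0.1759 -0.0322] 30.625
```

```bash
python3 - <<'E'
from h import *
gripper_to(.05)
r.move_l([.4470,-.2352,.22],vel=.15)
G=[.3976,-.2139]
r.move_l(G+[.22],vel=.15)
im=vision.snapshot("side"); print("red",[(p,a,at_z("side",p,.147)) for p,a in blobs(im,(0,6))+blobs(im,(174,180)) if 40<a<300 and 230<p[0]<330])
print([(np.round(d["at"],4).tolist(),round(d["score"],2)) for d in models.mark_of("worn_tube_mid","side")[:2]])
print(r.move_l(G+[.149],vel=.1,guard=10))
gripper_to(0,25)
f0=telemetry.current_wrist_force(); print("open",telemetry.current_opening())
print(r.move_l(G+[.32],vel=.12,guard=25),telemetry.current_wrist_force()-f0,telemetry.current_opening())
X=[.4896,-.0792]
r.move_l(X+[.32],vel=.2)
r.move_l(X+[.255],vel=.15)
for c in("top","side"):
    im=vision.snapshot(c);cv2.imwrite(f"pics/f_{c}.png",cv2.resize(im[130:310,190:430,::-1],(800,600)))
print("t",telemetry.current_t())
E
```

```text
red [([251.9, 101.8], 110, array([0.2919, 0.1423, 0.147 ])), ([270.8, 246.8], 177, array([ 0.4476, -0.2352,  0.147 ]))]
[([0.444, -0.2331, 0.0943], 0.73), ([0.545, -0.2742, 0.0831], 0.67)]
False
open 0.0255212591950185
False [-0.2438 -0.4564 -3.371 ] 0.025424679538901544
t 37.0333
```

View pics/f_side.png

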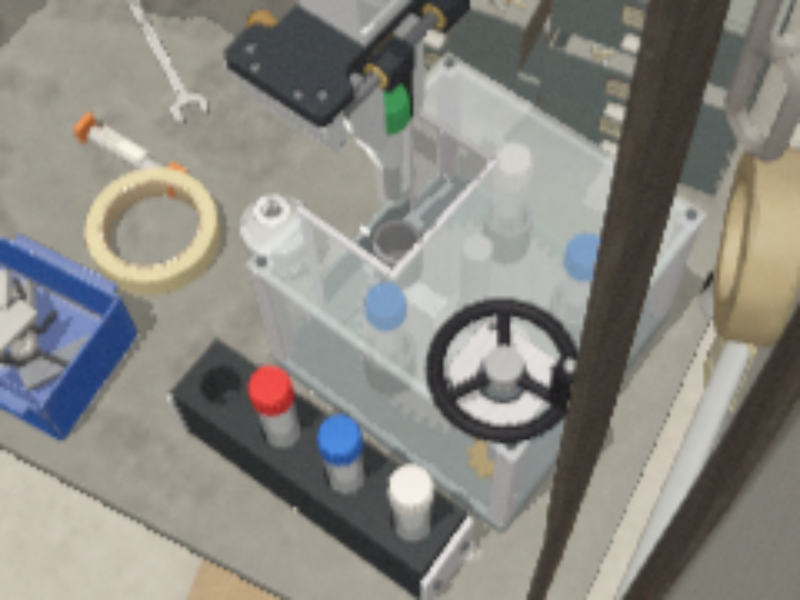

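Red is seated in the rack at the same height as its neighbours, and green hangs over the empty pocket (crop 397,240). Lowering it with a guard, then checking.

```bash
python3 - <<'E'
from h import *
print(at_z("side",(309.1,202),.076))
X=[.4896,-.0792]
r.move_l(X+[.197],vel=.12)
g=r.move_l(X+[.148],vel=.05,guard=8)
print(g,telemetry.current_ee_pos(),telemetry.current_wrist_force(),telemetry.current_t())
if not g:
    gripper_to(.05); r.move_l(X+[.32],vel=.15); r.move_to([.3,-.38,.36],Q)
    for c in("top","side"):
        im=vision.snapshot(c);cv2.imwrite(f"pics/g_{c}.png",im[:,:,::-1])
        for nm,hue in(("red",(0,6)),("red",(174,180)),("green",(45,85)),("blue",(105,125))):
            for p,a in blobs(im,hue):
                w=at_z(c,p,.147)
                if .38<w[0]<.65 and -.3<w[1]<-.05: print(c,nm,p,a,w)
        for n in("worn_tube_mid","fresh_tube_mid","window"): print(n,[(np.round(d["at"],4).tolist(),round(d["score"],2)) for d in models.mark_of(n,c)[:2]])
    a=cv2.imread("pics/g_top.png")[100:260,240:440]; b=cv2.imread("pics/g_side.png")[130:290,230:430]
    cv2.imwrite("pics/g.png",cv2.resize(cv2.hconcat([a,b]),(800,320)))
    print(telemetry.current_t())
E
```

```text
[ 0.492  -0.0782  0.076 ]
True [ 0.4898 -0.0788  0.1483] [-0.8277  0.1513  5.0355] 38.625
```

The guard tripped at z=0.1483, which is floor contact at the seated height. Releasing and checking.

```bash
python3 - <<'E'
from h import *
X=[.4896,-.0792]
gripper_to(.05); r.move_l(X+[.32],vel=.15); r.move_to([.3,-.38,.36],Q)
for c in("top","side"):
        im=vision.snapshot(c);cv2.imwrite(f"pics/g_{c}.png",im[:,:,::-1])
        for nm,hue in(("red",(0,6)),("red",(174,180)),("green",(45,85)),("blue",(105,125))):
            for p,a in blobs(im,hue):
                w=at_z(c,p,.147)
                if .38<w[0]<.65 and -.3<w[1]<-.05: print(c,nm,p,a,w)
        for n in("worn_tube_mid","fresh_tube_mid","window"): print(n,[(np.round(d["at"],4).tolist(),round(d["score"],2)) for d in models.mark_of(n,c)[:2]])
a=cv2.imread("pics/g_top.png")[100:260,240:440]; b=cv2.imread("pics/g_side.png")[130:290,230:430]
cv2.imwrite("pics/g.png",cv2.resize(cv2.hconcat([a,b]),(800,320)))
print(telemetry.current_t())
E
```

```text
top red [376.5, 220.5] 125 [ 0.4481 -0.2337  0.147 ]
top green [305.9, 201.8] 105 [ 0.4907 -0.0782  0.147 ]
top blue [386.3, 197.8] 124 [ 0.4981 -0.2563  0.147 ]
worn_tube_mid [([0.4442, -0.239, 0.0881], 0.57)]
fresh_tube_mid [([0.4966, -0.2548, 0.0806], 0.53), ([0.4918, -0.0795, 0.0937], 0.47)]
window [([0.491, -0.0781, 0.0974], 0.89), ([0.5471, -0.2805, 0.0817], 0.63)]
side red [270.8, 246.8] 173 [ 0.4476 -0.2352  0.147 ]
side green [307.4, 188.0] 133 [ 0.4905 -0.081   0.147 ]
side blue [365.0, 204.4] 40 [ 0.624  -0.0957  0.147 ]
side blue [306.0, 219.0] 30 [ 0.5049 -0.1574  0.147 ]
side blue [291.5, 261.6] 176 [ 0.4976 -0.2575  0.147 ]
worn_tube_mid [([0.4447, -0.2342, 0.0934], 0.78), ([0.4495, -0.2385, 0.0807], 0.22)]
fresh_tube_mid [([0.4888, -0.0791, 0.0948], 0.82)]
window [([0.4876, -0.0832, 0.0901], 0.69)]
42.25
```

View pics/g.png

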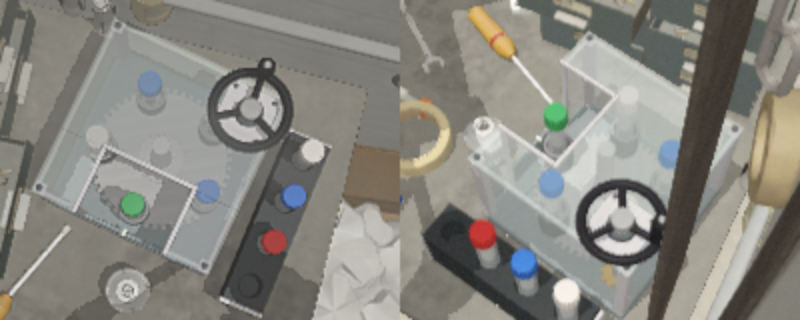

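Green stands in the window pocket at (132,204), level with where blue and red stood before. Red is seated in the rack at (275,242), and nothing else has moved. Handing in.

```bash
python3 -c "
from h import *
r.sign_off(); print(telemetry.current_t())"
```

```text
the job is handed in; nothing more can be done
the job is handed in; nothing more can be done
```

The job is done and handed in; the clock stood at about 42 s of the 67 s allowed. No verdict is reported.

I cranked the handwheel two turns anticlockwise, which brought the red tube to the window. I moved it to the free rack hole, the one next to green. Then I stood the green tube in the pocket the red one came from.

**Last checks (both cameras):**
- **Green tube:** its cap is within about 1 mm of where the first tube stood exactly in the window. The side camera puts its centre 95 mm up, which is the seated height.
- **Red tube:** it is within about 2 to 4 mm of my estimate of the hole, 88 to 93 mm up. It went in without setting off the force guard.
- **Everything else:** the rack's blue cap shows at the same pixels as at the start. The other tubes, the chuck and the screwdriver look undisturbed in the pictures.

**Disagreements:**
- **Force guard:** it tripped as the green tube went in, 0.3 mm above the target height. I took this as the tube touching the pocket floor, and the pictures afterwards agree.
- **Network error:** the top camera's best guess for the green tube was actually the rack's blue tube, so I ignored it. Its second guess was right.

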